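# Pack and press a chamber-door window onto its seal

### The job

The dark window lies loose on its springy seal in the chamber door on the bench. Take the 10 mm packer (the middle one in the rack) and, without shoving the window across, slide it nose down into the middle part of the one gap between window edge and door frame that is wide enough, until it stands on the ledge, and let go of it. Then press the window down with the fingers at its middle until it is flush with the door's face and finish while still holding it pressed there, so that the clips can be turned over it; leave the other packers, the screwdriver and the jar alone.

Things in the scene. Friction and masses are not known exactly. Their poses are not given: they have to be found in the camera images.
- door_face (a point): chamber door, a stainless frame 252 (x) x 222 (y) x 28 mm lying flat, fixed on the bench; the point is the centre of its upper face level, 28 mm over the bench, z up. Its borders are 34 mm wide round a recess 184 (x) x 153.5 (y) mm with upright walls. Four small clips up to 8 mm high, turned aside, are fixed on the two long borders 45 to 90 mm from the middle in x.
- door_ledge (a point): centre of the recess at the level of its ledge, 15 mm below the door's face and 13 mm over the bench; axes as the door's. The flat metal ledge is 26 mm wide all round inside the recess walls; further in the door is open. A black rubber seal stands on the ledge, 16 to 24 mm in from the walls.
- window_top (a point): the loose dark window, a plate 180 (x) x 140 (y) x 15 mm, 0.45 kg; the point is the centre of its upper face, axes parallel to the door's. It lies on the seal, its face 4 mm above the door's face, its centre 5 to 6 mm off the door's centre to one y side: about 12 mm gap along one long edge, 1 to 2 mm along the other, 1 to 3 mm at the ends.
- packer_mid (a point): the 10 mm packer, a white plastic plate 40 mm (x) by 10 mm thick (y) by 50 mm high (z), 20 g; the point is its centre. Its lowest 7 mm taper to a 5 mm thick nose. It stands nose down in the middle slot of the rack, its underside 10 mm above the bench.
- packer_foot (a point): centre of the underside of the same 10 mm packer (25 mm below its centre), axes as before
- rack_top (a point): grey packer rack, a block 180 (x) x 50 (y) x 24 mm fixed on the bench; the point is the centre of its upper face. Three slots 14 mm deep in line along x at -56, 0 and +56 mm, each 1.5 mm larger than its packer.
- packer_thin_mid (a point): the 6 mm packer, 40 x 6 x 50 mm, standing in the rack's slot at x -56 mm; the point is its centre; to be left alone
- packer_thick_mid (a point): the 16 mm packer, 40 x 16 x 50 mm, standing in the rack's slot at x +56 mm; the point is its centre; to be left alone
- window: the window again; origin at the centre of its underside, 15 mm below its upper face. The seal under it is springy: pressed at its middle with about 10 N the window goes down 4 mm onto the ledge, flush with the door's face; it springs up again when let go.
- packer: the 10 mm packer again; origin at the centre of its underside
- screwdriver: a screwdriver about 190 mm long lying on the bench; to be left alone
- jar: a closed jar 60 mm across and 75 mm high; origin at its underside; to be left alone
There are look-alikes about, which are no part of the job. Leave any brown, pink or turquoise look-alike of the packer alone.

How it is judged:
By the outcome, as a careful person would: the job done as asked, in the order asked, and still so for the second after the job is handed in, while the arm keeps its last pose, push and grip.
It also fails if it takes over 43 s, if anything falls off the work surface, if the arm or the gripper's body presses on something with over 40 N, if the wrist force passes 120 N, or if a joint passes its speed limit or range.

### The arm

A 6-joint arm with a two-finger parallel gripper is mounted at the origin on the work surface. World frame = base frame: x ahead of the robot, y to its left, z up, the work surface at z = 0. Lengths are in m, angles in rad, forces in N, time in s.
With the tool pointing down it reaches from about 0.425 to 0.925 m from the base axis. Payload 12.5 kg.
Tool frame: the origin (TCP) lies at the very end of the fingers, on their centre line; the grasp point (between the pads) lies 19 mm behind it; z points along the fingers, y is the direction in which the jaws open and shut (so a half turn about z gives the same grasp; the last joint's range is limited). The gripper opens to 85 mm and grips with 20 to 120 N. Pads are 22 mm wide; open, the fingers measure 114 mm over their backs; the gripper's body (76 mm by 85 mm) begins 54 mm behind the grasp point. The pads swing forward as they close: fully open they stand 13 mm farther back than shut.
Start: joints at [1.178, 0.491, 1.559, -0, 1.092, -0.106], TCP at [0.177, 0.599, 0.231] pointing down, gripper open.
Joint ranges: [-3.1, 3.1], [-0.84, 2.19], [0.05, 2.79], [-1.13, 4.28], [0.06, 2.93], [-2.69, 2.69]. Speed limits (rad/s): [2.22, 2.22, 2.79, 3.14, 3.14, 3.14].

### API

Orientations are given as a unit quaternion [w, x, y, z].
In Python, from plant import ctrl gives the robot as it stands.
- The arm moves only by the shell command python3 -m inch 'ROWS' [OPENING] [FORCE]. ROWS is JSON, a list that holds one entry, the list of rows, each a list of 4 numbers: the shift along the world's x, y, z in mm, then the turn about the world's z in degrees. A call has 1 to 20 rows; each row shifts and turns the commanded pose from where the row before left it; what a row does not reach is not made up. A row lasts 1/8 s, in which the tool goes at most 62.5 mm and 10.7 degrees, less where a joint would pass 70% of its speed; a pose out of reach is approached as far as the arm can. A call is refused whole if a number of a shift passes 62.5 or a number of a turn 10.7, either way. A call with a gripper value outside its range is refused whole. OPENING is the opening, from -1 (shut) to 1 (fully open), set as the call begins (- or left out, the last holds). The fingers move at their own pace and stop on an object; FORCE is the grip in N (left out, the last holds). Time passes only in rows, so rows that do not move let the fingers close. It gives the time, the measured TCP pose, the force and the opening at its end, in the units of the state.
- ctrl.get_state(): the state, without advancing time (a new reading comes with each control period).
- ctrl.read_camera(name): name is "scene" or "top"; returns a dict with "frame" (420x560x3 uint8, blue, green, red), "fx", "fy", "cx", "cy" (pixels), "distortion" ([k1, k2, p1, p2, k3] as OpenCV has them; the pictures are not rectified), "rvec" (rotation vector, rad) and "tvec" (3), from world to camera coordinates, as OpenCV has them. Camera axes: x right, y down, z forward; pixel columns grow to the right and rows downward; lengths in m; the calibration is good to about 2 mm. A picture is of the moment at which its call begins. There is no depth.
- ctrl.finish_job(): hands the job in, once; it reports no verdict.
The state is a dict: "time_s": time; "joint_pos": joint angles; "joint_velocities": joint speeds; "joint_torque": joint torques, N m; "eef_pos": TCP position; "ee_rot": TCP orientation; "wrist_force": force on the tool from outside, world axes, zero at the start; "wrist_torque": the same for the moment, N m; "opening": opening from 0.0 (shut) to 1.0 (fully open).
Only numpy, scipy, OpenCV 4.12 (cv2) and the standard library are available. Lean on these libraries where they do the work, as an engineer would, in place of code of your own. Each camera call takes 0.05 s, during which the arm holds its last target. There are 200 camera calls.

## Working session

There is one attempt and no reset: what is moved stays moved. The work goes in short steps, Python scripts to look and compute and a shell command to move; the robot and the scene stay as the last step left them, time stands still between calls to the robot, and variables do not carry over. Pictures are saved under pics/ and viewed, about 8 in all and at most 12, crops included, and the job is handed in when it is done.

```bash
mkdir -p pics; ls
cat > h.py <<'E'
import numpy as np, cv2
from plant import ctrl
def cam(n):
    c=ctrl.read_camera(n); c['K']=np.array([[c['fx'],0,c['cx']],[0,c['fy'],c['cy']],[0,0,1.]]); c['D']=np.array(c['distortion'],float)
    c['R']=cv2.Rodrigues(np.array(c['rvec'],float))[0]; c['t']=np.array(c['tvec'],float).ravel(); return c
def w(c,px,z):
    u=cv2.undistortPoints(np.array(px,float).reshape(-1,1,2),c['K'],c['D']).reshape(-1,2)
    d=np.c_[u,np.ones(len(u))]@c['R']; o=-c['R'].T@c['t']
    return o+d*((z-o[2])/d[:,2])[:,None]
def proj(c,P):
    return cv2.projectPoints(np.array(P,float).reshape(-1,1,3),np.array(c['rvec'],float),c['t'],c['K'],c['D'])[0].reshape(-1,2)
E
python3 - <<'E'
from h import *
for n in('top','scene'):
    c=cam(n); cv2.imwrite(f'pics/{n}0.png',c['frame']); print(n,-c['R'].T@c['t'],c['fx'],c['R'][2])
print(ctrl.get_state())
E
```

```text
pics
top [0.40719705 0.03499855 1.07352342] 396.45810898881325 [ 0.17705686 -0.0088384  -0.98416094]
scene [1.27741938 0.64035442 0.67892248] 445.00051351522734 [-0.61520899 -0.56816811 -0.54653719]
{'time_s': 0.1, 'joint_pos': array([ 1.17838378e+00,  4.91504523e-01,  1.55940520e+00, -2.04882871e-05,
        1.09168704e+00, -1.05613382e-01]), 'joint_velocities': array([-0.00188668, -0.00240419, -0.00133606, -0.00018953,  0.00438488,
        0.00168865]), 'joint_torque': array([ 1.53086949e-03, -6.19450521e+01, -2.62029004e+01, -1.57984359e-04,
        2.89778392e-03, -2.95951372e-05]), 'eef_pos': array([0.17671475, 0.59928521, 0.23077717]), 'ee_rot': array([-1.14923012e-04,  1.42903927e-01,  9.89736437e-01, -4.88812788e-04]), 'wrist_force': array([0.63459842, 0.02516692, 0.2761957 ]), 'wrist_torque': array([ 0.0243148 , -0.00895713,  0.03691634]), 'opening': 1.0026196516374555}
```

View pics/top0.png

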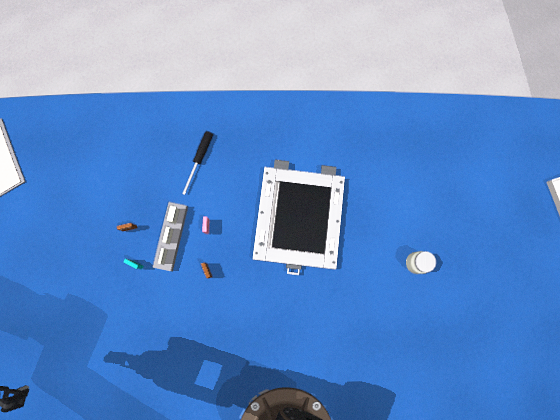

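View pics/scene0.png

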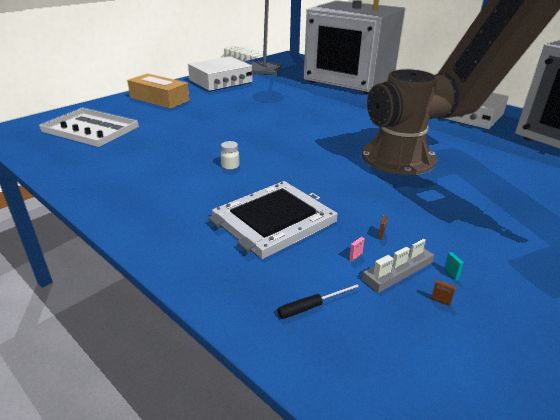

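Top view: the rack is at (170,236), the door at (299,217), the screwdriver at (198,160), the jar at (422,262). The look-alikes surround the rack. Now an enlarged crop.

Run:
```python
from h import *
f=np.mean([cam('top')['frame'].astype(float) for _ in range(4)],0).astype(np.uint8)
cv2.imwrite('pics/avg.png',f)
a=cv2.resize(f[150:280,240:360],None,fx=4.4,fy=4.4,interpolation=cv2.INTER_CUBIC)
b=cv2.resize(f[195:280,150:195],None,fx=6,fy=6,interpolation=cv2.INTER_CUBIC)
o=np.zeros((572,800,3),np.uint8);o[:a.shape[0],:a.shape[1]]=a;o[:b.shape[0],529:529+b.shape[1]]=b
cv2.imwrite('pics/crop1.png',o)
```

```text
(no output)
```

View pics/crop1.png

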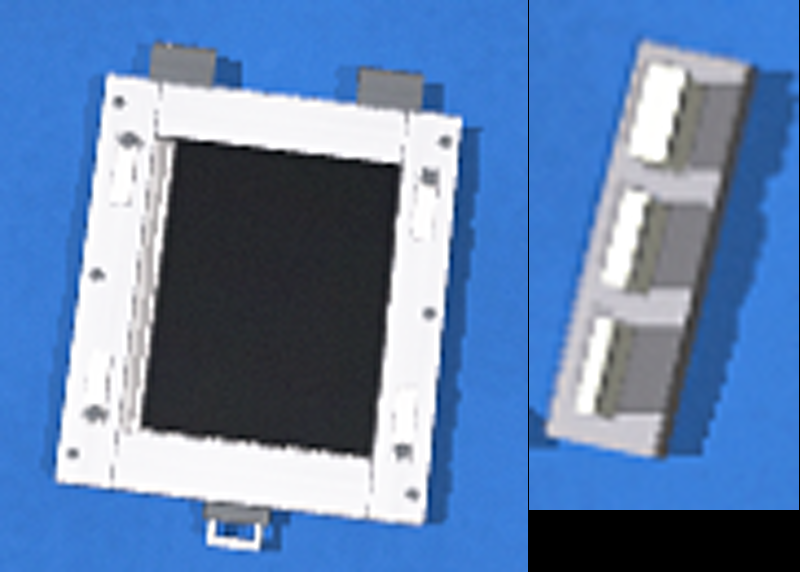

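The wide gap lies along the door's +y (image left) long edge. The packers run 16/10/6 mm from the far end to the near end. Next I'll compute the poses.

```bash
cat > m.py <<'E'
from h import *
def line(c,f,p,q,z,half=3.,n=60,lo=.15,hi=.85,pick=max):
    # subpixel edge points: strongest gradient across pixel segment p-q, returns world line (point,dir) at height z
    p,q=np.array(p,float),np.array(q,float); d=(q-p)/np.linalg.norm(q-p); nn=np.array([-d[1],d[0]])
    s=np.arange(-half,half+.01,.1); P=[]
    for a in np.linspace(lo,hi,n):
        m=p+a*(q-p)+s[:,None]*nn
        v=cv2.remap(f,m[:,0].astype(np.float32),m[:,1].astype(np.float32),cv2.INTER_LINEAR).ravel()
        g=np.abs(np.gradient(cv2.GaussianBlur(v.reshape(-1,1),(0,0),3,borderType=cv2.BORDER_REPLICATE).ravel())); g=np.where(g>g.max()*.4,g,0)
        k=g.argmax(); l=slice(max(k-8,0),k+9); P.append(p+a*(q-p)+nn*(s[l]@g[l]/g[l].sum()))
    W=w(c,P,z)[:,:2].astype(np.float32)
    vx,vy,x,y=cv2.fitLine(W,cv2.DIST_HUBER,0,.001,.001).ravel(); r=np.abs((W-[x,y])@[-vy,vx]); 
    return np.array([x,y]),np.array([vx,vy])*np.sign(vx if abs(vx)>abs(vy) else vy),np.median(r)
def inter(a,b):
    t=np.linalg.solve(np.c_[a[1],-b[1]],b[0]-a[0]); return a[0]+t[0]*a[1]
E
python3 - <<'E'
from m import *
c=cam('top'); f=np.mean([cam('top')['frame'].astype(float) for _ in range(3)],0).astype(np.float32)
R=f[:,:,2].copy()
A=lambda *p:[(240+u/4.4,150+v/4.4) for u,v in p]; B=lambda *p:[(150+(u-529)/6,195+v/6) for u,v in p]
def quad(name,q,z,half=2.):
    L=[line(c,R,q[i],q[(i+1)%4],z,half) for i in range(4)]
    C=np.array([inter(L[i-1],L[i]) for i in range(4)])
    print(name,'centre',(C.mean(0)*1e3).round(1),'sides',(np.linalg.norm(C-np.roll(C,-1,0),axis=1)*1e3).round(1),'angles',[round(float(np.degrees(np.arctan2(l[1][1],l[1][0]))),1) for l in L],'res',[round(l[2]*1e3,2) for l in L]); print((C*1e3).round(1).tolist()); return L
quad('door',A((108,75),(462,117),(425,523),(57,482)),.028)
quad('window',A((177,140),(400,163),(370,457),(142,432)),.032)
quad('rack',B((640,42),(752,65),(662,458),(548,437)),.024)
quad('packer',B((631,187),(655,190),(632,290),(602,283)),.060,1.2)
E
```

```text
door centre [566.7 -39.9] sides [221.1 252.6 222.  252.7] angles [82.8, -7.0, 82.9, -7.2] res [np.float32(0.55), np.float32(0.49), np.float32(0.37), np.float32(0.44)]
[[705.9000244140625, 54.099998474121094], [678.2999877929688, -165.3000030517578], [427.6000061035156, -134.5], [455.1000061035156, 85.9000015258789]]
window centre [566.3 -46.1] sides [140.8 180.8 140.4 181.1] angles [83.0, -7.2, 83.1, -7.1] res [np.float32(0.46), np.float32(0.41), np.float32(0.47), np.float32(0.45)]
[[664.7000122070312, 12.5], [647.5, -127.19999694824219], [468.1000061035156, -104.5999984741211], [485.0, 34.79999923706055]]
rack centre [516.1 307.6] sides [ 51.5 180.1  51.2 180.6] angles [78.5, -11.6, 79.1, -11.4] res [np.float32(0.2), np.float32(0.24), np.float32(0.35), np.float32(0.21)]
[[609.5999755859375, 314.79998779296875], [599.4000244140625, 264.3999938964844], [423.0, 300.3999938964844], [432.6000061035156, 350.70001220703125]]
packer centre [515.8 306.5] sides [12.  43.7 12.6 40.4] angles [77.6, -13.5, 62.7, -13.9] res [np.float32(0.27), np.float32(0.5), np.float32(0.45), np.float32(0.2)]
[[537.5, 307.29998779296875], [534.9000244140625, 295.6000061035156], [492.5, 305.79998779296875], [498.29998779296875, 317.1000061035156]]
```

```bash
python3 -m inch '[[[20,-17,-5,1],[35,-30,-10,1],[38,-33,-10,1],[38,-33,-10,1],[38,-33,-15,1],[38,-33,-15,0],[38,-33,-15,0],[38,-33,-10,0],[36,-30,-10,0],[20,-17,0,0],[0,0,0,0],[0,0,0,0]]]' -0.2 40
python3 - <<'E'
from h import *
s=ctrl.get_state(); print(s['eef_pos']*1e3,s['ee_rot'],s['wrist_force'],s['opening'],s['time_s'])
c=cam('scene'); t=cam('top')
P=proj(c,[s['eef_pos']])[0]; print(P, proj(t,[s['eef_pos']]))
a=cv2.resize(c['frame'][120:320,280:480],(560,560),interpolation=cv2.INTER_CUBIC); cv2.imwrite('pics/g1.png',a)
E
```

```text
time_s: 2.0
eef_pos: [0.5152, 0.3078, 0.1314]
ee_rot: [-0.0, 0.1, 0.995, 0.0]
wrist_force: [0.0, 0.7, -0.4]
opening: 0.394
[515.22582832 307.84142578 131.361631  ] [-1.29184036e-04  9.95562570e-02  9.95031926e-01  4.41528283e-05] [ 0.02955652  0.7168581  -0.38187826] 0.3942338119847748 2.0
[408.21173735 223.38607282] [[157.80471692 231.50512976]]
```

View pics/g1.png

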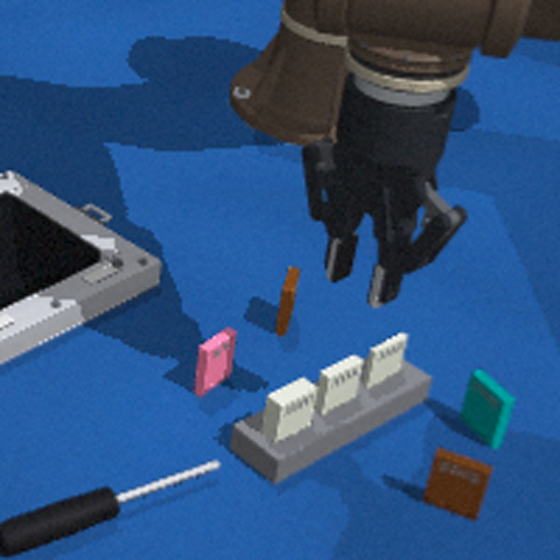

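The gripper is above the middle packer, and the jaws are aligned across its thickness. Descending and gripping.

```bash
python3 -m inch '[[[1,0,-25,0],[0,0,-30,0],[0,0,-25,0],[0,0,-12,0],[0,0,-5,0],[0,0,0,0],[0,0,0,0]]]'; python3 -m inch '[[[0,0,0,0],[0,0,0,0],[0,0,0,0],[0,0,0,0],[0,0,0,0]]]' -1 40
python3 - <<'E'
from h import *
s=ctrl.get_state(); print(s['eef_pos']*1e3,s['wrist_force'],s['wrist_torque'],s['opening'])
E
```

```text
time_s: 2.98
eef_pos: [0.5171, 0.3077, 0.0351]
ee_rot: [0.001, 0.1, 0.995, 0.0]
wrist_force: [-0.5, 0.3, -0.1]
opening: 0.403
time_s: 3.6
eef_pos: [0.5171, 0.3077, 0.0349]
ee_rot: [0.0, 0.1, 0.995, 0.0]
wrist_force: [-1.0, 1.1, 5.8]
opening: 0.11
[517.06303772 307.67846191  34.85074163] [-0.96849759  1.0659871   5.78920146] [ 0.12850895  0.11149912 -0.03530567] 0.11026941045421339
```

```bash
python3 -m inch '[[[0,0,6,0],[0,0,14,0],[0,0,25,0],[0,0,30,0],[4,-18,10,1],[8,-38,0,1],[8,-40,0,1],[8,-40,0,1.4],[8,-40,0,0],[8,-40,0,0],[8,-36,-20,0],[5,-20,-20,0],[1.3,-5.6,-10,0],[0,0,0,0],[0,0,0,0]]]'
python3 - <<'E'
from h import *
s=ctrl.get_state(); print((s['eef_pos']*1e3).round(2),s['ee_rot'].round(4),s['wrist_force'].round(1),s['opening'],s['time_s'])
c=cam('scene'); t=cam('top')
cv2.imwrite('pics/g2s.png',c['frame']);cv2.imwrite('pics/g2t.png',t['frame'])
x0,y0=proj(c,[[.575,.03,.04]])[0].astype(int);print(x0,y0)
a=cv2.resize(c['frame'][y0-50:y0+50,x0-50:x0+50],(580,580),interpolation=cv2.INTER_CUBIC)
x1,y1=proj(t,[[.575,.03,.04]])[0].astype(int);print(x1,y1)
b=cv2.resize(t['frame'][y1-50:y1+50,x1-18:x1+18],(209,580),interpolation=cv2.INTER_CUBIC)
cv2.imwrite('pics/g2.png',np.hstack([a,b]))
E
```

```text
time_s: 5.48
eef_pos: [0.5752, 0.0307, 0.0701]
ee_rot: [0.0, 0.061, 0.998, 0.0]
wrist_force: [0.0, 0.2, -0.2]
opening: 0.106
[575.18  30.71  70.11] [4.000e-04 6.090e-02 9.981e-01 1.000e-04] [ 0.   0.2 -0.2] 0.1062742117160286 5.475
292 218
272 212
```

View pics/g2.png

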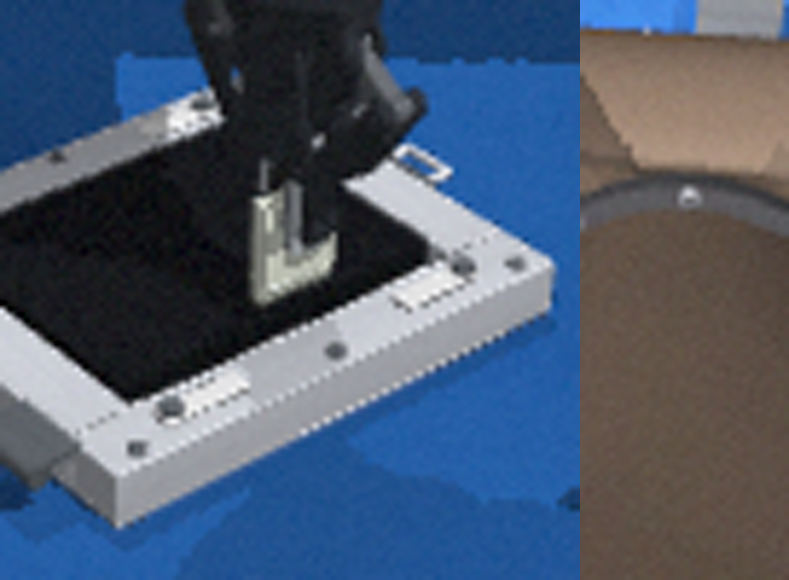

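The scene view shows the held packer hanging over the wide gap, with its foot at crop (300,290). The top camera is blocked by the arm. I'll check packer against door edge in this one view.

Run:
```python
from m import *
c=cam('scene'); f=np.mean([cam('scene')['frame'].astype(float) for _ in range(6)],0).astype(np.float32)
g=f[:,:,1].copy(); S=lambda *p:[(242+u/5.8,168+v/5.8) for u,v in p]
yaw=np.radians(-7.05); ex=np.array([np.cos(yaw),np.sin(yaw)]); ey=np.array([-ex[1],ex[0]]); d0=np.array([.5667,-.0399])
def rep(n,p,q,z,half,lo=.1,hi=.9,ref=d0):
    L=line(c,g,*S(p,q),z,half,40,lo,hi); t=((ref-L[0])@ex)/(L[1]@ex); print(n,'y at mid %.1f mm'%(1e3*((L[0]+t*L[1]-d0)@ey)),'ang %.1f res %.2f'%(np.degrees(np.arctan2(L[1][1],L[1][0])),L[2]*1e3))
rep('outer (111)',(118,472),(548,268),.028,2,.05,.95)
rep('inner (76.75)',(140,400),(425,262),.028,2,.05,.95)
rep('foot front edge (c+2.5)',(268,303),(332,273),.0453,1.5,.1,.9)
s=ctrl.get_state(); e=s['eef_pos'][:2]; print('tcp in door frame',(e-d0)@ex*1e3,(e-d0)@ey*1e3)
o=-c['R'].T@c['t']; print(o)
a=cv2.resize(f.astype(np.uint8)[168:268,242:342],(580,580),interpolation=cv2.INTER_CUBIC)
a=cv2.convertScaleAbs(a[130:430,80:480],alpha=3.,beta=0); cv2.imwrite('pics/g3.png',cv2.resize(a,(800,600)))
```

```text
outer (111) y at mid 111.8 mm ang -6.9 res 0.67
inner (76.75) y at mid 77.0 mm ang -7.0 res 0.32
foot front edge (c+2.5) y at mid 73.3 mm ang -7.6 res 0.13
tcp in door frame -0.2797211316307375 70.40238429567152
[1.27741938 0.64035442 0.67892248]
```

View pics/g3.png

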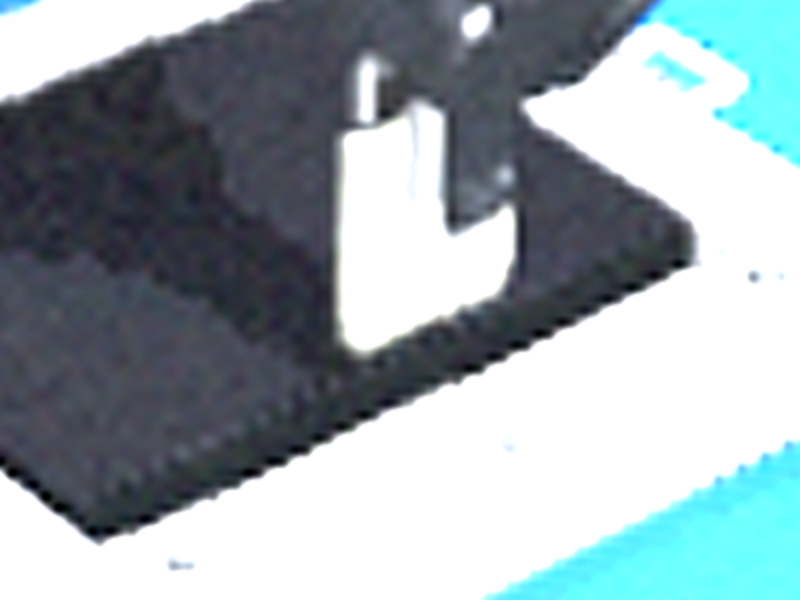

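Packer and door agree: the packer centre is at about 70.2–70.8 mm, and the gap centre at about 70.4. The stretched crop shows the gap as a dark band from (100,520) to (690,245), with the nose right above it. Lowering with force checks.

```bash
python3 -m inch '[[[0,0,-8,0],[0,0,-8,0],[0,0,-3,0],[0,0,0,0],[0,0,0,0]]]'; python3 -m inch '[[[0,0,-3,0],[0,0,-2,0],[0,0,0,0],[0,0,0,0]]]'
```

```text
time_s: 6.55
eef_pos: [0.5752, 0.0299, 0.0504]
ee_rot: [0.0, 0.061, 0.998, 0.0]
wrist_force: [0.2, -0.4, -0.1]
opening: 0.106
time_s: 7.05
eef_pos: [0.575, 0.0299, 0.0453]
ee_rot: [-0.0, 0.061, 0.998, 0.0]
wrist_force: [-0.2, 1.2, 0.2]
opening: 0.107
```

```bash
python3 -m inch '[[[0,0,0,0]]]'; python3 -m inch '[[[0,0,-2,0],[0,0,-2,0],[0,0,0,0],[0,0,0,0]]]';  python3 -m inch '[[[0,0,-1,0],[0,0,-1,0],[0,0,0,0],[0,0,0,0]]]'; python3 -m inch '[[[0,0,0,0]]]'
```

```text
time_s: 7.18
eef_pos: [0.575, 0.0299, 0.0453]
ee_rot: [-0.0, 0.061, 0.998, 0.0]
wrist_force: [-0.9, 1.5, -1.0]
opening: 0.105
time_s: 7.68
eef_pos: [0.575, 0.0299, 0.0412]
ee_rot: [-0.0, 0.061, 0.998, 0.0]
wrist_force: [1.2, 0.6, -1.5]
opening: 0.106
time_s: 8.18
eef_pos: [0.5751, 0.0299, 0.0394]
ee_rot: [0.0, 0.061, 0.998, 0.0]
wrist_force: [0.6, 1.8, -0.1]
opening: 0.112
time_s: 8.3
eef_pos: [0.5751, 0.0299, 0.0393]
ee_rot: [0.0, 0.061, 0.998, 0.0]
wrist_force: [1.2, 1.4, 0.6]
opening: 0.109
```

```bash
python3 -m inch '[[[0,0.4,0,0],[0,0,0,0],[0,0,0,0]]]'; python3 -m inch '[[[0,0,-1,0],[0,0,0,0],[0,0,0,0]]]'; python3 -m inch '[[[0,0,-0.7,0],[0,0,0,0],[0,0,0,0]]]'
```

```text
time_s: 8.68
eef_pos: [0.575, 0.0302, 0.0393]
ee_rot: [-0.0, 0.061, 0.998, -0.0]
wrist_force: [-0.3, -0.8, -0.0]
opening: 0.105
time_s: 9.05
eef_pos: [0.5751, 0.0303, 0.0383]
ee_rot: [-0.0, 0.061, 0.998, 0.0]
wrist_force: [-0.1, -0.7, -0.9]
opening: 0.109
time_s: 9.43
eef_pos: [0.5751, 0.0303, 0.0378]
ee_rot: [0.0, 0.061, 0.998, 0.0]
wrist_force: [-1.0, 0.6, 4.4]
opening: 0.107
```

The foot reached the ledge at the predicted height (TCP 37.8 mm, Fz +4.4 N), so I'll release, lift and look.

```bash
python3 -m inch '[[[0,0,0,0],[0,0,0,0],[0,0,0,0],[0,0,0,0]]]' -0.4; python3 -m inch '[[[0,0,10,0],[0,0,25,0],[0,0,40,0],[0,0,40,0],[-15,0,20,0],[-50,30,10,0],[-50,50,0,0],[0,50,0,0],[0,0,0,0],[0,0,0,0]]]'
python3 - <<'E'
from h import *
c=cam('scene'); t=cam('top')
cv2.imwrite('pics/g4t.png',t['frame'])
a=cv2.resize(c['frame'][150:260,205:345],(509,400),interpolation=cv2.INTER_CUBIC)
b=cv2.resize(t['frame'][160:270,245:325],(291,400),interpolation=cv2.INTER_CUBIC)
cv2.imwrite('pics/g4.png',cv2.convertScaleAbs(np.hstack([a,b]),alpha=1.5))
E
```

```text
time_s: 9.93
eef_pos: [0.5751, 0.0303, 0.0376]
ee_rot: [-0.0, 0.061, 0.998, 0.0]
wrist_force: [-0.3, -0.6, -0.5]
opening: 0.298
time_s: 11.18
eef_pos: [0.4659, 0.1543, 0.183]
ee_rot: [0.0, 0.061, 0.998, -0.0]
wrist_force: [0.2, 0.1, -0.2]
opening: 0.295
```

View pics/g4.png

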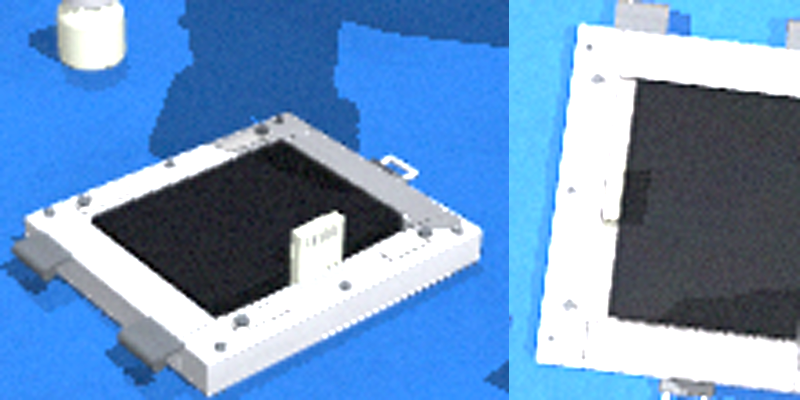

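The packer stands upright in the middle of the wide gap. Now I'll shut the fingers, go over the window's middle and press.

```bash
python3 -m inch '[[[10,-20,0,0],[20,-40,0,0],[20,-40,0,0],[20,-40,0,0],[20,-40,0,0],[10,-20,-10,0],[0,0,-35,0],[0,0,-40,0],[0,0,-35,0],[0,0,-15,0],[0,0,-7,0],[0,0,0,0],[0,0,0,0]]]' -1; python3 -m inch '[[[0,0,0,0]]]'
```

```text
time_s: 12.9
eef_pos: [0.5664, -0.0456, 0.0416]
ee_rot: [0.001, 0.061, 0.998, -0.0]
wrist_force: [-0.3, -0.5, -0.1]
opening: -0.002
time_s: 13.02
eef_pos: [0.5662, -0.0455, 0.0414]
ee_rot: [0.001, 0.061, 0.998, -0.0]
wrist_force: [0.4, -1.1, 0.5]
opening: 0.0
```

```bash
python3 -m inch '[[[0,0,-5,0],[0,0,-3,0],[0,0,0,0],[0,0,0,0]]]'; python3 -m inch '[[[0,0,-1.5,0],[0,0,-1.5,0],[0,0,0,0],[0,0,0,0]]]';python3 -m inch '[[[0,0,-1,0],[0,0,-1,0],[0,0,0,0],[0,0,0,0]]]'
```

```text
time_s: 13.52
eef_pos: [0.5659, -0.0455, 0.0326]
ee_rot: [-0.0, 0.061, 0.998, 0.0]
wrist_force: [0.6, 0.2, -0.3]
opening: 0.001
time_s: 14.02
eef_pos: [0.566, -0.0455, 0.0299]
ee_rot: [0.0, 0.061, 0.998, 0.0]
wrist_force: [-0.6, 0.6, 5.6]
opening: 0.001
time_s: 14.52
eef_pos: [0.5661, -0.0455, 0.0282]
ee_rot: [0.0, 0.061, 0.998, -0.0]
wrist_force: [-2.2, 0.0, 8.2]
opening: -0.003
```

```bash
python3 -m inch '[[[0,0,-0.4,0],[0,0,0,0],[0,0,0,0]]]'; python3 -m inch '[[[0,0,-0.3,0],[0,0,0,0],[0,0,0,0]]]'
```

```text
time_s: 14.9
eef_pos: [0.566, -0.0455, 0.0281]
ee_rot: [0.0, 0.061, 0.998, -0.0]
wrist_force: [-2.6, -0.4, 12.9]
opening: 0.003
time_s: 15.28
eef_pos: [0.566, -0.0455, 0.028]
ee_rot: [0.0, 0.061, 0.998, -0.0]
wrist_force: [-3.9, 0.8, 15.5]
opening: -0.003
```

```bash
python3 -m inch '[[[0,0,0,0],[0,0,0,0]]]'
python3 - <<'E'
from h import *
c=cam('scene')
a=cv2.resize(c['frame'][120:270,190:350],(640,600),interpolation=cv2.INTER_CUBIC)
cv2.imwrite('pics/g5.png',cv2.convertScaleAbs(a,alpha=1.7))
E
```

```text
time_s: 15.52
eef_pos: [0.566, -0.0455, 0.0281]
ee_rot: [0.0, 0.061, 0.998, -0.0]
wrist_force: [-4.2, 0.9, 16.9]
opening: -0.004
```

View pics/g5.png

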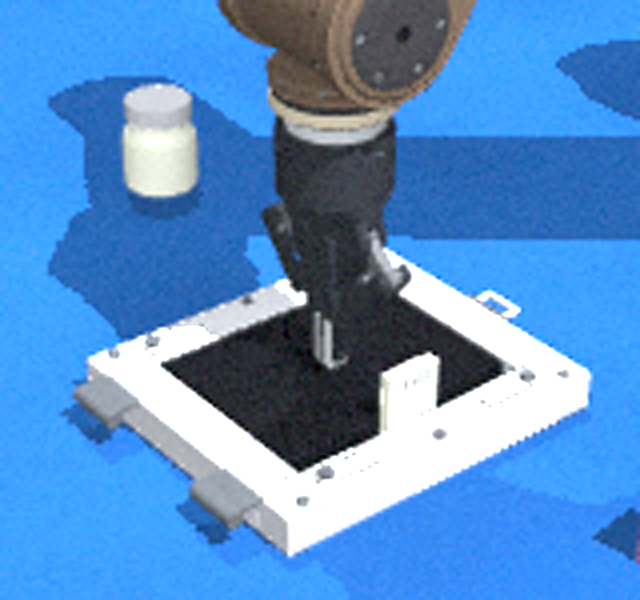

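The fingers press at the window's middle (330,365). The packer still stands upright in the gap at (410,395).

```bash
python3 -c "
from plant import ctrl
print(ctrl.finish_job())"
```

```text
the job is handed in; nothing more can be done
None
```

I put the 10 mm packer nose down into the middle of the wide gap on the +y side and let go of it. I then pressed the window down with shut fingers at its middle, and handed the job in at about 15.6 s while still pressing.

- **Packer:** The foot touched the ledge at the predicted height (finger-end height 37.8 mm, 4.4 N upward). Sideways force stayed under 2 N all the way in. I nudged the packer 0.4 mm in +y partway down, because a steady 1.3 N suggested light contact with the window. The pictures show it standing upright, both after release and during the press.
- **Window:** Its face came down to 28.0–28.1 mm and stopped hard. That is flush with the door's face at 28 mm. I held it there with about 17 N.
- **Not checked:** I did not measure the window's position again after the insertion. While pressing there was a sideways force of about 4 N along x, but the finger position did not shift. I made no final check of the other packers, the screwdriver or the jar, but the arm made no contact with them on purpose.

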